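Uncover a hot casserole with the lid lifter

ROBOT

A 7-joint arm with a two-finger parallel gripper is mounted at the origin on a cart in front of the work surface, level with it; the furniture and walls round the work are solid. World frame = base frame: x ahead of the robot, y to its left, z up, the work surface at z = 0. Lengths are in m, angles in rad, forces in N, time in s.
With the tool pointing down it reaches from about 0.425 to 1.025 m from the base axis. Payload 9.4 kg.
Tool frame: the origin (TCP) lies midway between the tips of the shut fingers; the grasp point (between the pads) lies 19 mm behind it; z points along the fingers, y is the line along which they close (so a half turn about z gives the same grasp; the last joint's range is limited). The gripper opens to 93 mm and grips with 3 to 60 N. Pads are 15 mm wide; open, the fingers measure 128 mm over their backs; the gripper's body (75 mm by 188 mm) begins 65 mm behind the grasp point.
Start: joints at [-1.353, 0.599, -0.003, 1.599, 0.002, 0.943, -0.08], TCP at [0.211, 0.694, 0.181] pointing down, gripper open.
Joint ranges: [-2.57, 2.57], [-0.35, 1.97], [-1.29, 1.29], [0.11, 2.56], [-1.05, 4.19], [0.11, 1.86], [-2.63, 2.63]. Speed limits (rad/s): [2.22, 2.22, 3.01, 3.01, 3.14, 3.14, 3.14].

INTERFACE

Orientations are given as [roll, pitch, yaw] about the fixed x, y, z axes, in that order (R = Rz(yaw) Ry(pitch) Rx(roll)).
In Python, from rig import r, cams gives the robot as it stands. The module is installed in compiled form; this text tells all that it offers.
- The arm moves only by the tool carry_out, never from a script. Its argument "motion" is a list of rows, each a list of 6 numbers: the shift along the tool's x, y, z scaled (see below), then the turn, a rotation vector about the tool's x, y, z scaled (see below). A call has 1 to 8 rows; each row is the pose to reach, as a shift and turn from the pose commanded when the call began, along the tool's axes at that moment; what a row does not reach only later rows make up. The controller multiplies each number of a shift by 20 cm and each number of a turn by 2 rad. A row lasts 1/12 s, in which the tool goes at most 41.7 mm and 7.16 degrees, less where a joint would pass 70% of its speed; a pose out of reach is approached as far as the arm can. A call with a number of a shift or a turn outside -1 to 1 is refused whole. A call with a gripper value outside its range is refused whole. "jaw" is the opening, from 0 (shut) to 1 (fully open), set as the call begins (left out, the last holds). The fingers move at their own pace and stop on an object; "force" is the grip in N (left out, the last holds). Time passes only in rows, so rows that repeat a pose let the fingers close. It gives the time, the measured TCP pose, the force, the opening and the grip force at its end, in the units of the state.
- r.sense(): the state, without advancing time (a new reading comes with each control period).
- cams.snapshot(name): name is "scene" or "top" or "wrist"; returns the picture (384x512x3 uint8, red, green, blue); there is no depth.
- cams.get_calibration(name): a dict with "camera_matrix" (3x3 intrinsics, pixels), "rvec" (rotation vector, rad) and "tvec" (3), from world to camera coordinates, as OpenCV has them. Camera axes: x right, y down, z forward; pixel columns grow to the right and rows downward; lengths in m; the calibration is good to about 2 mm. A picture is of the moment at which its call begins: read the wrist's pose just before it. get_calibration takes no time and is no camera call; for the wrist camera it gives the pose at the moment of the call.
- r.job_done(): hands the job in; it is judged then, once.
The state is a dict: "time": time; "q": joint angles; "joint_vel": joint speeds; "tau": joint torques, N m; "eef_pos": TCP position; "orientation": TCP orientation; "contact_force": force on the tool from outside, world axes, zero at the start; "wrist_torque": the same for the moment, N m; "opening": finger opening in m; "grip_force": force on a finger pad.
Only numpy, scipy, OpenCV 4.12 (cv2) and the standard library are available. Lean on these libraries where they do the work, as an engineer would, in place of code of your own. Each camera call takes 0.05 s, during which the arm holds its last target. There are 200 camera calls.

TASK

The casserole's lid is hot: take the lid lifter off its stand, pass its hook through the loop on the lid, and with it lift the lid off, keeping it level, and set it down in the middle of the cork trivet. Then draw the hook out and hang the lifter back in the fork of its stand. Do not touch the casserole or its lid with the robot, do not drop the lid, leave the casserole where it is, and leave the other things on the hob and the counters alone.

Things in the scene. Friction and masses are not known exactly. Their poses are not given: they have to be found in the camera images.
- pot: round dark teal cast-iron casserole, 156 mm across and 85 mm high, 1.8 kg, standing loose on the hob; two small side ears along its y axis reach 104 mm from its middle at height 67 mm. Origin: centre of its underside, z up.
- lid: the casserole's dark teal lid: disc of 164 mm, about 0.4 kg, a 138 mm flange 6 mm deep below it that sits in the pot's mouth, and a fixed upright steel loop in the middle of its top. Origin: centre of the disc's underside, at first on the pot's rim (85 mm above the hob). In its frame: flange down to z = -6 mm, disc up to 14.5 mm at the middle, loop up to 44 mm.
- lid_eye (a point): centre of the opening of the lid's steel loop, 25.5 mm above the lid's origin. One looks through the loop along the lid's x axis, which points within 0.75 rad of world x (away from the robot). The opening is 22 mm wide and 22 mm high (11 mm to each side, up and down), rounded at the top; the bar is 7 mm thick.
- trivet: round cork trivet, 190 mm across, 12 mm thick, fixed on the hob. Origin: centre of its underside.
- trivet_top (a point): centre of the trivet's upper face, 12 mm above the hob.
- stand: the lifter's stand, dark steel, fixed: a round foot of 92 mm, a post in its middle and, at the top, a level fork of two 7 mm prongs that points along the stand's y axis (to the left, world +y, within 0.25 rad) and is open at that end. Origin: centre of the underside of the foot.
- stand_seat (a point): where the lifter hangs: midway between the prongs, level with their upper side, 50 mm along y from the stand's origin, 84.5 mm above the hob; axes as the stand's. The gap between the prongs is 14 mm wide, runs along y and ends 15 mm behind the seat. From 18 mm in front of the seat the prong ends turn up by 6 mm; they end 27 mm in front of it.
- lifter: the lid lifter, 0.16 kg: upright wooden grip over a round steel collar (30 mm across, 4 mm thick), 8 mm rod hook below; hangs in the fork by the collar. Origin: centre of the collar's underside, on the rod's axis. The rod runs 60 mm down, then bends into a level toe along the lifter's x axis (at first roughly away from the robot), tip 51 mm from the shank's axis, raised 4 mm.
- lifter_toe (a point): middle of the level toe of the hook, on its axis, at (26, 0, -60) mm in the lifter's frame; toe 8 mm thick. On the stand the toe lies across under the fork: to leave, raise the lifter 10 to 15 mm, move it out along the fork (stand's +y) by 40 mm or more, and only then lift it; hang it back in reverse.
- lifter_grip (a point): middle of the wooden grip, at (0, 0, 46) mm in the lifter's frame. The grip is 16 mm thick along the lifter's y axis (close the fingers along it), 24 mm wide along x, and reaches from z = 4 to 82 mm.
- egg_timer: red and white kitchen timer, 62 mm across, 47 mm high, behind the stand. Origin: centre of its underside.
- teaspoon: steel teaspoon, 132 mm, lying in the left half of the hob, behind the things in front. Origin: centre of its underside.
- spice_jar: spice jar with green cap, 105 mm high, further back on the hob. Origin: centre of its underside.
- pepper_mill: wooden pepper mill, 170 mm high, further back on the hob. Origin: centre of its underside.
- salt: small glass salt shaker with grey top, 90 mm high, further back on the hob. Origin: centre of its underside.
- mug: green and white mug, 101 mm high, on the left counter. Origin: centre of its underside.
- lemon: lemon on the right counter. Origin: centre of its underside.

How it is judged:
On the way, in this order (a step that is already met when the one before it is completed fails the run):
1. the lid hangs on the lifter's toe, which passes through the loop, at least 15 mm above the casserole's rim (distance between lifter_toe and lid_eye below 0.024 m and contact force between lifter and lid above 1 N and z of lid in the frame of pot above 0.1 m and contact force between lid and pot below 0.2 N), for 0.2 s.
2. the lid has been set down on the trivet, within 25 mm of its middle, with the toe still in the loop (distance between lifter_toe and lid_eye below 0.028 m and contact force between lid and trivet above 0.8 N and horizontal distance between lid and trivet below 0.025 m and angle between lid's own z axis and vertical below 0.12 rad), for 0.1 s.
At the end, for the whole second after the job is handed in: The lid lies level (0.06 rad) and still on the trivet, loop up, within 25 mm of its middle; the lifter hangs upright (0.2 rad) and still in the stand's fork, collar within 15 mm of the seat; the casserole stands within 30 mm of where it was (horizontal distance between lid and trivet below 0.025 m and z of lid in the frame of trivet_top below 0.01 m and angle between lid's own z axis and vertical below 0.06 rad and contact force between lid and trivet above 0.8 N and linear speed of lid below 0.02 m/s and distance between lifter and stand_seat below 0.015 m and angle between lifter's own z axis and vertical below 0.2 rad and contact force between lifter and stand above 0.5 N and linear speed of lifter below 0.05 m/s and distance of pot from where it was at the start of the episode below 0.03 m and angle between pot's own z axis and vertical below 0.05 rad); the robot touches nothing.
It fails at once if the robot touches the hot casserole or its lid (contact force between any of the fingers, the arm and lid above 1 N or contact force between any of the fingers, the arm and pot above 1 N).
It fails at once if the lid tips more than 0.45 rad from level (angle between lid's own z axis and vertical above 0.45 rad).
It fails at once if the lid is dropped or thrown (faster than 1 m/s) (linear speed of lid above 1 m/s).
It fails at once if one of the other things is moved more than 30 mm (distance of any of egg_timer, teaspoon, spice_jar, pepper_mill, salt, mug, lemon from where it was at the start of the episode above 0.03 m).
It also fails if it takes over 64 s, if anything falls off the work surface, if the arm or the gripper's body presses on something with over 40 N, if the wrist force passes 120 N, or if a joint passes its speed limit or range.

## Working session

There is one attempt and no reset: what is moved stays moved. The work goes in short steps, Python scripts to look and compute and a tool call to move; the robot and the scene stay as the last step left them, time stands still between calls to the robot, and variables do not carry over. Pictures are saved under pics/ and viewed, at most 10 in all, crops included, and the job is handed in when it is done.

Besides the shell and the picture viewer there is one more tool, called after "Call:" in YAML: its name, and indented under it one key for each argument. carry_out: Moves the arm, as the interface text tells. Shifts and turns lie within -1 to 1; 1 stands for 20 cm of shift or 2 rad of turn. Its arguments: {"type":"object","properties":{"motion":{"type":"array","items":{"type":"array","items":{"type":"number","minimum":-1,"maximum":1}}},"jaw":{"type":"number"},"force":{"type":"number"}},"required":["motion"]}

```bash
mkdir -p pics; cat > h.py <<'E'
import numpy as np, cv2
from rig import r, cams
from scipy.spatial.transform import Rotation as R
def cal(n):
    c=cams.get_calibration(n); return np.array(c["camera_matrix"]),np.array(c["rvec"],float).ravel(),np.array(c["tvec"],float).ravel()
def ray(c,uv):
    K,rv,t=c; M=R.from_rotvec(rv).as_matrix(); d=M.T@np.linalg.solve(K,[uv[0],uv[1],1.]); return -M.T@t,d/np.linalg.norm(d)
def plane(c,uv,z):
    o,d=ray(c,uv); return o+d*(z-o[2])/d[2]
def proj(c,P):
    return cv2.projectPoints(np.atleast_2d(np.array(P,float)),c[1],c[2],c[0],None)[0].reshape(-1,2)
def tri(rays):
    A=0;b=0
    for o,d in rays:
        Q=np.eye(3)-np.outer(d,d);A=A+Q;b=b+Q@o
    p=np.linalg.solve(A,b); return p,[np.linalg.norm((np.eye(3)-np.outer(d,d))@(p-o)) for o,d in rays]
E
python3 - <<'E'
from h import *
s=r.sense();print(s)
ims=[cams.snapshot(n) for n in("scene","top")]
for n,i in zip(("scene","top"),ims):
    cv2.imwrite(f"pics/{n}0.png",i[:,:,::-1]); o,d=ray(cal(n),(256,192)); print(n,o,d,cal(n)[0][0,0])
E
```

```text
{'time': 0.0, 'q': array([-1.3527056 ,  0.60011608, -0.00256393,  1.60013777,  0.00180943,
        0.94290536, -0.07980755]), 'joint_vel': array([-0.00165153, -0.00065681,  0.00100164,  0.00106095, -0.00034312,
       -0.00079065,  0.00042997]), 'tau': array([-5.53905520e-04, -7.65052342e+01,  1.49764918e+00, -2.52365649e+01,
       -5.23727259e-02,  1.67528173e-02,  1.54983054e-04]), 'eef_pos': array([0.21049245, 0.69318825, 0.17966344]), 'orientation': array([-3.14003454e+00,  1.39363248e-04,  2.84687563e+00]), 'contact_force': array([ 0.09700256, -0.22972148,  0.06862047]), 'wrist_torque': array([ 0.03714228, -0.0437402 , -0.02177579]), 'grip_force': 0.0, 'opening': 0.09315881739451565}
scene [-0.71943305  1.02272924  1.08254654] [ 0.68079763 -0.51808522 -0.51778595] 496.91924328790884
top [-0.4000576  -0.49518912  1.59604927] [ 0.51479027  0.27794553 -0.81101003] 491.4648875046159
```

View pics/scene0.png

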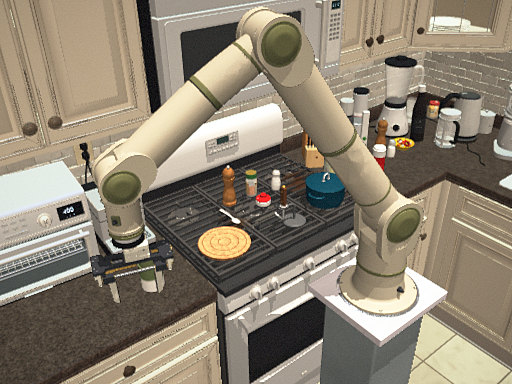

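View pics/top0.png

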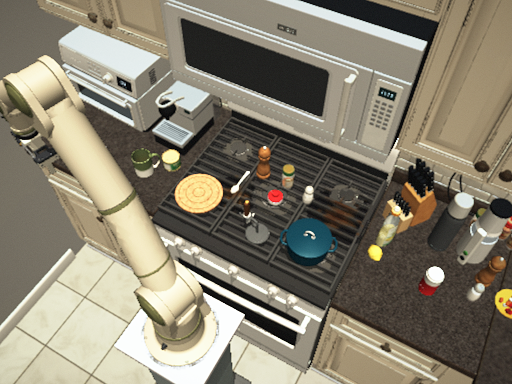

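The scene view shows the trivet at (224,242), the stand at about (290,215) and the pot at (325,188). In the top view they are at (199,193), (257,233) and (308,242). Next I'll take enlarged crops and rough positions.

```bash
python3 - <<'E'
from h import *
a=cv2.imread("pics/scene0.png")[150:250,255:355]; b=cv2.imread("pics/top0.png")[180:280,240:340]
a=cv2.resize(a,(400,400),interpolation=cv2.INTER_CUBIC);b=cv2.resize(b,(400,400),interpolation=cv2.INTER_CUBIC)
cv2.imwrite("pics/crop1.png",np.hstack([a,b]))
T={}
for n in("scene","top"):
    im=cv2.imread(f"pics/{n}0.png"); hsv=cv2.cvtColor(im,cv2.COLOR_BGR2HSV);c=cal(n)
    for nm,lo,hi,z in(("trivet",(12,90,150),(28,255,255),.012),("teal",(92,110,30),(108,255,255),.09)):
        m=cv2.inRange(hsv,lo,hi); k,l,st,ce=cv2.connectedComponentsWithStats(m)
        o=[i for i in np.argsort(-st[1:,4])[:3]+1]
        for i in o[:2]: print(n,nm,st[i],ce[i].round(1),plane(c,ce[i],z).round(4))
c=cal("top");print(plane(c,(257,233),0),plane(cal("scene"),(291,217),0), [plane(c,p,0).round(3) for p in((275,198),(240,183))])
E
```

```text
scene trivet [ 198  226   53   33 1362] [224.  242.2] [0.4872 0.2523 0.012 ]
scene trivet [305 134  19  34 331] [313.1 156.7] [ 0.7713 -0.4523  0.012 ]
scene teal [ 305  172   40   37 1128] [324.  190.5] [ 0.4282 -0.1806  0.09  ]
scene teal [332   4   1   2   2] [332.    4.5] [ 2.9927 -2.8121  0.09  ]
top trivet [ 174  173   49   40 1486] [198.4 192.9] [0.4894 0.2442 0.012 ]
top trivet [405 182  31  44 490] [422.3 204.4] [ 0.8738 -0.5498  0.012 ]
top teal [ 280  218   58   48 1741] [308.4 240.8] [ 0.4613 -0.2432  0.09  ]
[ 0.44825502 -0.04417925  0.        ] [ 0.47015739 -0.05074547  0.        ] [array([ 0.624, -0.028,  0.   ]), array([0.62, 0.13, 0.  ])]
```

View pics/crop1.png

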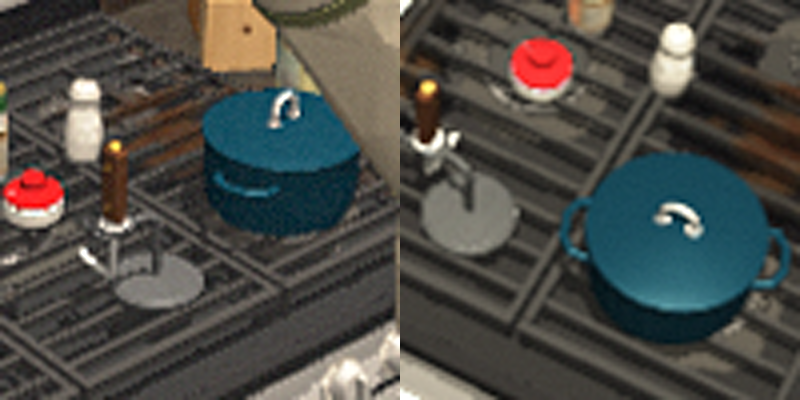

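Call:
carry_out:
  motion:
    - [0, 0, -0.6, 0, 0, 0]
    - [0, 0, -0.85, 0, 0, 0]
    - [-0.1, -0.2, -0.85, 0, 0, 0]
    - [-0.3, -0.4, -0.85, 0, 0, 0]
    - [-0.4, -0.6, -0.85, 0, 0, 0]
    - [-0.5, -0.8, -0.85, 0, 0, 0]
    - [-0.6, -0.9, -0.85, 0, 0, 0]
    - [-0.7, -0.9, -0.85, 0, 0, 0]
  jaw: 1

```text
time: 0.77
eef_pos: [0.2835, 0.4886, 0.3502]
orientation: [3.141, -0.001, 2.849]
contact_force: [1.1, 0.4, -0.0]
opening: 0.093
grip_force: 0.0
```

Call:
carry_out:
  motion:
    - [-0.12, -0.16, 0, 0, 0, 0]
    - [-0.24, -0.32, 0, 0, 0, 0]
    - [-0.36, -0.48, 0, 0, 0, 0]
    - [-0.48, -0.64, 0, 0, 0, 0]
    - [-0.6, -0.8, 0, 0, 0, 0]
    - [-0.7, -0.9, 0, 0, 0, 0]
    - [-0.7, -0.9, 0, 0, 0, 0]
    - [-0.7, -0.9, 0, 0, 0, 0]

```text
time: 1.43
eef_pos: [0.3672, 0.2765, 0.3497]
orientation: [3.141, 0.0, 2.844]
contact_force: [-0.5, -0.2, -0.1]
opening: 0.0928
grip_force: 0.0
```

Call:
carry_out:
  motion:
    - [-0.12, -0.16, 0, 0, 0, 0.05]
    - [-0.24, -0.32, 0, 0, 0, 0]
    - [-0.36, -0.48, 0, 0, 0, 0]
    - [-0.48, -0.64, 0, 0, 0, 0]
    - [-0.6, -0.8, 0, 0, 0, 0]
    - [-0.6, -0.9, 0, 0, 0, 0]
    - [-0.6, -0.9, 0, 0, 0, 0]
    - [-0.6, -0.9, 0, 0, 0, 0]

```text
time: 2.1
eef_pos: [0.4292, 0.0714, 0.3495]
orientation: [3.141, -0.0, 2.846]
contact_force: [0.4, 0.6, -0.0]
opening: 0.093
grip_force: 0.0
```

```bash
python3 - <<'E'
from h import *
s=r.sense();print(s["time"],s["q"].round(3),s["eef_pos"],s["orientation"])
c=cal("wrist");im=cams.snapshot("wrist");cv2.imwrite("pics/w1.png",im[:,:,::-1]);np.save("w1.npy",np.hstack([c[0].ravel(),c[1],c[2]]))
print(c[0],ray(c,(256,192)))
E
```

```text
2.1 [-0.626  0.049  0.353  2.003 -0.019  1.093  1.011] [0.42918942 0.07138613 0.34945781] [ 3.14137232e+00 -2.68090361e-04  2.84645504e+00]
[[344.41158392   0.         250.43840598]
 [  0.         344.41158392 190.57192045]
 [  0.           0.           1.        ]] (array([0.35335665, 0.09475163, 0.5527901 ]), array([ 0.276292  , -0.06716582, -0.95872388]))
```

View pics/w1.png

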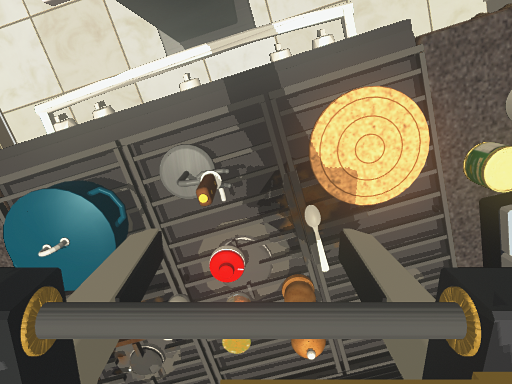

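Wrist view 1 shows the trivet centred near (370,146), the stand foot near (186,171), the grip top at (204,198) and the loop on the lid at (53,247). A second wrist view from 15 cm to the right gives me the baseline.

Call:
carry_out:
  motion:
    - [-0.05, -0.18, 0, 0, 0, 0]
    - [-0.11, -0.36, 0, 0, 0, 0]
    - [-0.17, -0.54, 0, 0, 0, 0]
    - [-0.22, -0.72, 0, 0, 0, 0]
    - [-0.22, -0.72, 0, 0, 0, 0]
    - [-0.22, -0.72, 0, 0, 0, 0]

```text
time: 2.65
eef_pos: [0.43, -0.0795, 0.3495]
orientation: [3.142, 0.0, 2.846]
contact_force: [0.1, 0.7, 0.3]
opening: 0.0932
grip_force: 0.0
```

```bash
python3 - <<'E'
from h import *
s=r.sense();print(s["time"],s["q"].round(3),s["eef_pos"],s["orientation"])
c=cal("wrist");im=cams.snapshot("wrist")[:,:,::-1];cv2.imwrite("pics/w2.png",im);np.save("w2.npy",np.hstack([c[0].ravel(),c[1],c[2]]))
w1=cv2.imread("pics/w1.png")
# crops: stand+lid in view1 ; whole view2 stand/lid
a=cv2.resize(w1[125:275,0:265],None,fx=3,fy=3,interpolation=cv2.INTER_CUBIC)
cv2.imwrite("pics/w1c.png",a[:,:795])
cv2.imwrite("pics/w2b.png",im)
E
```

```text
2.65 [-0.427  0.05   0.514  2.006 -0.027  1.093  1.375] [ 0.43004307 -0.07950694  0.34953686] [3.14154534e+00 1.31609928e-04 2.84605228e+00]
```

View pics/w2.png

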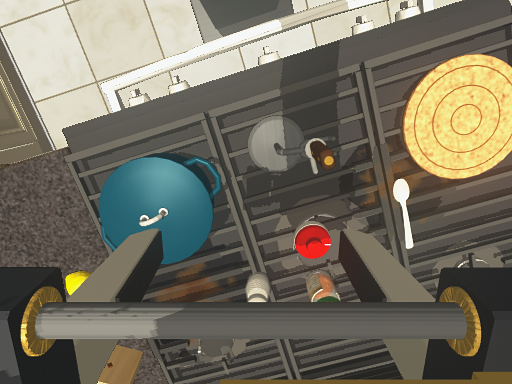

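View pics/w1c.png

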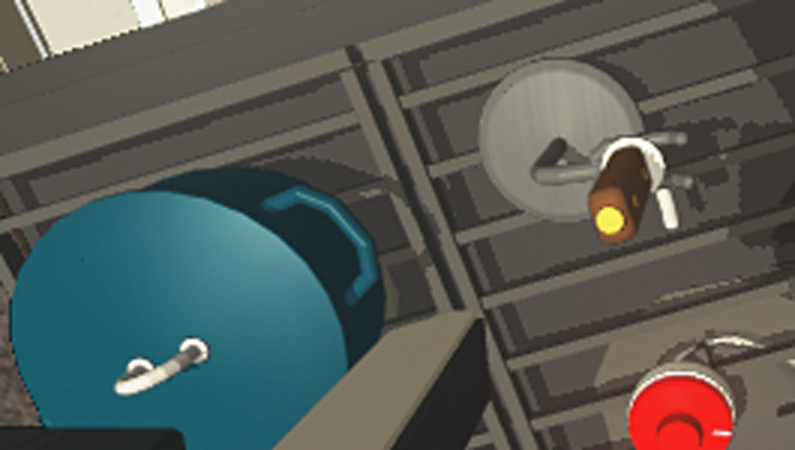

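```bash
python3 - <<'E'
from h import *
def ld(k):
    v=np.load(f"w{k}.npy");return v[:9].reshape(3,3),v[9:12],v[12:]
C={"w1":ld(1),"w2":ld(2),"scene":cal("scene"),"top":cal("top")}
I={"w1":cv2.imread("pics/w1.png"),"w2":cv2.imread("pics/w2.png"),"scene":cv2.imread("pics/scene0.png"),"top":cv2.imread("pics/top0.png")}
cap=[];tv={}
for k in I:
    h=cv2.cvtColor(I[k],cv2.COLOR_BGR2HSV)
    m=cv2.inRange(h,(12,60,140),(28,255,255))
    m=cv2.morphologyEx(m,cv2.MORPH_CLOSE,np.ones((3,3)))
    cs=max(cv2.findContours(m[:, :],0,1)[0],key=cv2.contourArea) if k!="w1" else max([c for c in cv2.findContours(m,0,1)[0] if c[:,0,1].max()<300],key=cv2.contourArea)
    e=cv2.fitEllipse(cv2.convexHull(cs));tv[k]=e[0];print(k,"trivet",np.round(e[0],1),np.round(e[1],1),plane(C[k],e[0],.012).round(4))
for n in(("w1","scene"),("w1","top"),("scene","top"),("w1","w2"),("w1","scene","top")):
    print(n,[np.round(x,4) for x in tri([ray(C[k],tv[k]) for k in n])])
for k,roi in(("w1",(185,180,225,215)),("w2",(305,140,345,172))):
    x0,y0,x1,y1=roi;h=cv2.cvtColor(I[k][y0:y1,x0:x1],cv2.COLOR_BGR2HSV)
    m=cv2.inRange(h,(15,120,150),(35,255,255));ys,xs=np.nonzero(m);uv=(xs.mean()+x0,ys.mean()+y0);print(k,"cap",uv,len(xs));cap.append(ray(C[k],uv))
print("cap",tri(cap))
for k in("w1","w2"):
    h=cv2.cvtColor(I[k],cv2.COLOR_BGR2HSV);m=cv2.inRange(h,(88,110,40),(110,255,255))
    m[:, 230:]=0; n,l,st,ce=cv2.connectedComponentsWithStats(m);i=1+np.argmax(st[1:,4]);print(k,"teal",st[i])
    # pixels of loop: non-teal bright within hull
    hull=cv2.convexHull(max(cv2.findContours((l==i).astype(np.uint8),0,1)[0],key=cv2.contourArea));H=np.zeros_like(m);cv2.fillPoly(H,[hull],1)
    w=((h[:,:,1]<70)&(h[:,:,2]>110)&(H>0)).astype(np.uint8);n,l,st,ce=cv2.connectedComponentsWithStats(w)
    for j in range(1,n):
        if st[j,4]>8: print(" loop",st[j],ce[j].round(1))
w=I["w2"]
a=cv2.resize(w[105:185,240:350],(550,400),interpolation=cv2.INTER_CUBIC);b=cv2.resize(w[195:235,125:175],(250,200),interpolation=cv2.INTER_CUBIC);b2=cv2.resize(I["w1"][225:265,30:80],(250,200),interpolation=cv2.INTER_CUBIC)
cv2.imwrite("pics/m1.png",np.hstack([a,np.vstack([b,b2])]))
E
```

```text
w1 trivet [369.1 145. ] [114.6 124.8] [0.487  0.2494 0.012 ]
w2 trivet [465.1 116. ] [114.3 135.3] [0.4869 0.2486 0.012 ]
scene trivet [242.1 147.6] [275.7 587.7] [ 1.0618 -0.2525  0.012 ]
top trivet [464.5  84.5] [189.9 253.9] [ 1.6485 -0.5121  0.012 ]
('w1', 'scene') [array([0.422 , 0.1699, 0.3726]), array([0.0316, 0.0316])]
('w1', 'top') [array([ 0.0989, -0.3199,  1.3132]), array([0.1966, 0.1966])]
('scene', 'top') [array([ 1.5966, -0.5412, -0.1365]), array([0.152, 0.152])]
('w1', 'w2') [array([0.4877, 0.2502, 0.0091]), array([0.0001, 0.0001])]
('w1', 'scene', 'top') [array([ 0.5316, -0.0985,  0.5415]), array([0.2632, 0.3078, 0.4842])]
w1 cap (np.float64(202.71428571428572), np.float64(198.02857142857144)) 70
w2 cap (np.float64(328.1363636363636), np.float64(160.13636363636363)) 66
cap (array([0.4530568 , 0.00595057, 0.1678716 ]), [np.float64(0.0001330824679009181), np.float64(0.0001330824679009666)])
w1 teal [   3  186  123  105 8311]
 loop [ 38 238  31  19 196] [ 52.2 247.6]
w2 teal [  99  157  123  107 8220]
 loop [139 208  29  18 211] [152.4 217.6]
 loop [115 228  43  30 634] [136.5 242.8]
```

View pics/m1.png

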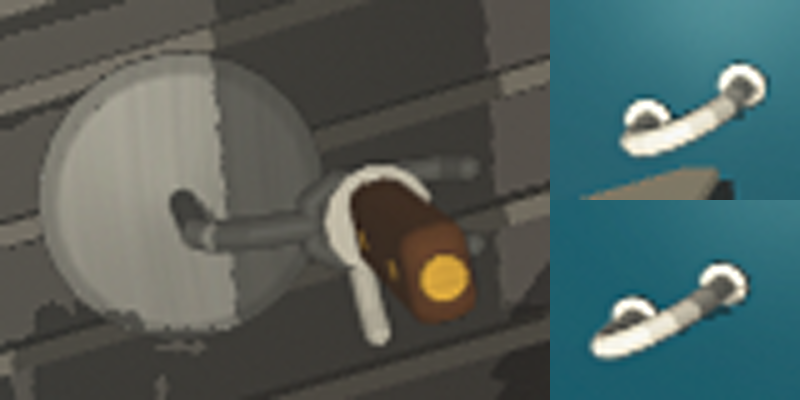

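The w2 crop shows the foot, both prong ends (crop (468,166) and (478,243)), the toe tip at (378,335) and the loop's two foot washers. I'll triangulate these.

```bash
python3 - <<'E'
from h import *
def ld(k):
    v=np.load(f"w{k}.npy");return v[:9].reshape(3,3),v[9:12],v[12:]
c1,c2=ld(1),ld(2)
f=lambda p,s,o:((p[0]+.5)/s-.5+o[0],(p[1]+.5)/s-.5+o[1])
P={"footA":(f((85,115),5,(30,225)),f((95,118),5,(125,195))),
"footB":(f((172,83),5,(30,225)),f((192,85),5,(125,195))),
"prong1":(f((685,137),3,(0,125)),f((468,166),5,(240,105))),
"prong2":(f((690,182),3,(0,125)),f((478,243),5,(240,105))),
"toetip":(f((668,222),3,(0,125)),f((378,335),5,(240,105))),
"standfoot":(f((563,138),3,(0,125)),f((181,193),5,(240,105)))}
G={}
for k,(a,b) in P.items():
    G[k],e=tri([ray(c1,a),ray(c2,b)]);print(k,G[k].round(4),np.round(e,4))
zz={"footA":.0995,"footB":.0995,"prong1":.087,"prong2":.087,"toetip":.0285,"standfoot":.003}
for k,(a,b) in P.items(): print(k,plane(c1,a,zz[k]).round(4),plane(c2,b,zz[k]).round(4))
M=lambda k:(plane(c1,P[k][0],zz[k])+plane(c2,P[k][1],zz[k]))[:2]/2
v=M("footB")-M("footA");print("eye",(M("footA")+M("footB"))/2,"lid yaw",np.arctan2(-v[0],v[1]),np.linalg.norm(v))
pm=(M("prong1")+M("prong2"))/2;d=pm-M("standfoot");print("pm",pm,np.linalg.norm(d),"stand yaw",np.arctan2(-d[0],d[1]))
u=d/np.linalg.norm(d);seat=M("standfoot")+u*.05;print("seat",seat,"lifter yaw",np.arctan2(*(M("toetip")-seat)[::-1]),np.linalg.norm(M("toetip")-seat))
# lid outline check, teal hue on rim in w2
im=cv2.imread("pics/w2.png");h=cv2.cvtColor(im,cv2.COLOR_BGR2HSV)
E
```

```text
footA [ 0.4765 -0.2508  0.0978] [0.0003 0.0003]
footB [ 0.4739 -0.2196  0.1018] [0. 0.]
prong1 [0.447  0.0334 0.0826] [0.0003 0.0003]
prong2 [0.4667 0.0299 0.0896] [0.0002 0.0002]
toetip [0.4986 0.0043 0.0336] [0.0005 0.0005]
standfoot [ 0.4444 -0.0412  0.0014] [0.0001 0.0001]
footA [ 0.4763 -0.2496  0.0995] [ 0.4758 -0.25    0.0995]
footB [ 0.4745 -0.2212  0.0995] [ 0.4745 -0.2204  0.0995]
prong1 [0.4463 0.034  0.087 ] [0.4458 0.0326 0.087 ]
prong2 [0.4675 0.0296 0.087 ] [0.4671 0.0304 0.087 ]
toetip [0.4995 0.0034 0.0285] [0.5005 0.0049 0.0285]
standfoot [ 0.4443 -0.0408  0.003 ] [ 0.444  -0.0412  0.003 ]
eye [ 0.47527385 -0.23531071] lid yaw 0.0542088807754882 0.029019740724541485
pm [0.4566902  0.03163122] 0.07369824884496716 stand yaw -0.1706691745613368
seat [0.45266525 0.00827727] lifter yaw -0.08702451141625085 0.04750282045367364
```

Everything agrees with the given sizes:

| Check | Measured | Expected |
|---|---|---|
| Prong spacing | 21 mm | 21 mm (14 + 7) |
| Loop feet spacing | 29 mm | 29 mm (22 + 7) |
| Cap height | 0.168 m | about 0.1665 m |
| Trivet plane | 0.009 m | 0.012 m |

I'll go above the grip now.

Call:
carry_out:
  motion:
    - [0, 0.11, 0.1, 0, 0, -0.04]
    - [0.01, 0.25, 0.25, 0, 0, -0.08]
    - [0.01, 0.4, 0.4, 0, 0, -0.107]
    - [0.015, 0.447, 0.55, 0, 0, -0.107]
    - [0.015, 0.447, 0.65, 0, 0, -0.107]
    - [0.015, 0.447, 0.65, 0, 0, -0.107]
    - [0.015, 0.447, 0.65, 0, 0, -0.107]

```text
time: 3.28
eef_pos: [0.4522, 0.0083, 0.219]
orientation: [-3.141, -0.003, 3.064]
contact_force: [0.4, 0.5, 0.0]
opening: 0.0933
grip_force: 0.0
```

```bash
cat >> h.py <<'E'
def go(p,yaw):
    s=r.sense();T=R.from_euler("xyz",s["orientation"]);G=R.from_euler("xyz",[np.pi,0,yaw])
    print("t",s["time"],"pos",s["eef_pos"].round(4),"rpy",s["orientation"].round(4),"q7",s["q"][6].round(3),"F",s["contact_force"].round(1),"op",s["opening"])
    print("shift/0.2",(T.inv().apply(np.array(p)-s["eef_pos"])/.2).round(4),"turn/2",((T.inv()*G).as_rotvec()/2).round(4))
E
python3 - <<'E'
from h import *
go((.4531,.007,.115),np.pi-.08)
E
```

```text
t 3.2833 pos [0.4522 0.0083 0.219 ] rpy [-3.1408e+00 -2.5000e-03  3.0638e+00] q7 1.514 F [0.4 0.5 0. ] op 0.09330305128088784
shift/0.2 [-0.0062 -0.0058  0.5202] turn/2 [-0.0004 -0.0013  0.0011]
```

Call:
carry_out:
  motion:
    - [-0.006, -0.006, 0.13, 0, 0, 0]
    - [-0.006, -0.006, 0.26, 0, 0, 0]
    - [-0.006, -0.006, 0.39, 0, 0, 0]
    - [-0.006, -0.006, 0.48, 0, 0, 0]
    - [-0.006, -0.006, 0.52, 0, 0, 0]
    - [-0.006, -0.006, 0.52, 0, 0, 0]
    - [-0.006, -0.006, 0.52, 0, 0, 0]

```text
time: 3.87
eef_pos: [0.4546, 0.0055, 0.1166]
orientation: [3.141, 0.001, 3.061]
contact_force: [1.1, -0.9, 0.2]
opening: 0.0928
grip_force: 0.0
```

Call:
carry_out:
  motion:
    - [0, 0, 0, 0, 0, 0]
    - [0, 0, 0, 0, 0, 0]
    - [0, 0, 0, 0, 0, 0]
    - [0, 0, 0, 0, 0, 0]
    - [0, 0, 0, 0, 0, 0]
    - [0, 0, 0, 0, 0, 0]
    - [0, 0, 0, 0, 0, 0]
    - [0, 0, 0, 0, 0, 0]
  jaw: 0
  force: 45

```text
time: 4.53
eef_pos: [0.4538, 0.0053, 0.1156]
orientation: [-3.142, 0.0, 3.061]
contact_force: [-0.1, 1.3, -0.8]
opening: 0.0447
grip_force: 0.0
```

```bash
python3 - <<'E'
from h import *
go((.4531,.007,.127),np.pi-.08)
im=cams.snapshot("wrist")[:,:,::-1];cv2.imwrite("pics/g1.png",im)
E
```

```text
t 4.5333 pos [0.4538 0.0053 0.1156] rpy [-3.1416  0.      3.0608] q7 1.652 F [-0.1  1.3 -0.8] op 0.04468670751269557
shift/0.2 [ 0.004   0.0083 -0.0572] turn/2 [-0.      0.     -0.0004]
```

Call:
carry_out:
  motion:
    - [0, 0.004, 0, 0, 0, 0]
    - [0, 0.004, 0, 0, 0, 0]
    - [0, 0.004, 0, 0, 0, 0]
    - [0, 0.004, 0, 0, 0, 0]
    - [0, 0.004, 0, 0, 0, 0]
    - [0, 0.004, 0, 0, 0, 0]
    - [0, 0.004, 0, 0, 0, 0]
    - [0, 0.004, 0, 0, 0, 0]

```text
time: 5.25
eef_pos: [0.4538, 0.0061, 0.1155]
orientation: [-3.142, -0.0, 3.061]
contact_force: [-0.5, -0.4, -1.3]
opening: 0.016
grip_force: 44.6
```

```bash
python3 - <<'E'
from h import *
s=r.sense();print(s["grip_force"])
p=s["eef_pos"]; go(p+[0,0,.012],np.pi-.08)
E
```

```text
44.58563446998596
t 5.25 pos [0.4538 0.0061 0.1155] rpy [-3.1416 -0.      3.0608] q7 1.65 F [-0.5 -0.4 -1.3] op 0.016006687894566277
shift/0.2 [ 0.   -0.   -0.06] turn/2 [-0.     -0.     -0.0004]
```

Call:
carry_out:
  motion:
    - [0, 0, -0.03, 0, 0, 0]
    - [0, 0, -0.06, 0, 0, 0]
    - [0, 0, -0.06, 0, 0, 0]
    - [-0.007, 0.083, -0.06, 0, 0, 0]
    - [-0.014, 0.166, -0.06, 0, 0, 0]
    - [-0.022, 0.25, -0.06, 0, 0, 0]
    - [-0.022, 0.25, -0.06, 0, 0, 0]

```text
time: 5.83
eef_pos: [0.4631, 0.0587, 0.1277]
orientation: [3.14, 0.001, 3.064]
contact_force: [0.8, -1.0, -2.4]
opening: 0.0155
grip_force: 44.6
```

```bash
python3 - <<'E'
from h import *
s=r.sense();print(s["grip_force"])
p=s["eef_pos"]; go(p+[0,0,.12],np.pi-.08)
c=cal("wrist");im=cams.snapshot("wrist")[:,:,::-1];cv2.imwrite("pics/g2.png",im)
print(proj(c,p+[0,0,.0]),proj(c,p+[0.05,0,-.08]))
E
```

```text
44.585049748420715
t 5.8333 pos [0.4631 0.0587 0.1277] rpy [3.1403e+00 9.0000e-04 3.0642e+00] q7 1.535 F [ 0.8 -1.  -2.4] op 0.015460630850718169
shift/0.2 [-5.e-04  7.e-04 -6.e-01] turn/2 [0.0006 0.0004 0.0013]
[[249.46758228 220.96499002]] [[253.98649377 240.35901803]]
```

Call:
carry_out:
  motion:
    - [0, 0, -0.15, 0, 0, 0]
    - [0, 0, -0.3, 0, 0, 0]
    - [0, 0, -0.45, 0, 0, 0]
    - [0.01, -0.1, -0.6, 0, 0, 0]
    - [0.03, -0.25, -0.6, 0, 0, -0.01]
    - [0.05, -0.4, -0.6, 0, 0, -0.02]
    - [0.065, -0.55, -0.6, 0, 0, -0.03]
    - [0.075, -0.7, -0.6, 0, 0, -0.03]

```text
time: 6.55
eef_pos: [0.4347, -0.0847, 0.2479]
orientation: [3.141, 0.001, 3.122]
contact_force: [0.5, -0.3, -2.5]
opening: 0.0157
grip_force: 44.6
```

```bash
python3 - <<'E'
from h import *
go((.4094,-.2389,.245),np.pi+.054)
E
```

```text
t 6.55 pos [ 0.4347 -0.0847  0.2479] rpy [3.1412e+00 5.0000e-04 3.1217e+00] q7 1.771 F [ 0.5 -0.3 -2.5] op 0.01566364318557624
shift/0.2 [ 0.1112 -0.7734  0.0141] turn/2 [ 0.0002  0.0003 -0.0369]
```

Call:
carry_out:
  motion:
    - [0.02, -0.15, 0, 0, 0, -0.01]
    - [0.04, -0.3, 0, 0, 0, -0.02]
    - [0.06, -0.45, 0, 0, 0, -0.03]
    - [0.08, -0.6, 0, 0, 0, -0.037]
    - [0.1, -0.7, 0, 0, 0, -0.037]
    - [0.111, -0.773, 0.014, 0, 0, -0.037]
    - [0.111, -0.773, 0.014, 0, 0, -0.037]
    - [0.111, -0.773, 0.014, 0, 0, -0.037]

```text
time: 7.22
eef_pos: [0.4095, -0.2377, 0.2446]
orientation: [3.141, -0.001, -3.091]
contact_force: [-0.2, 0.1, -2.4]
opening: 0.0156
grip_force: 44.6
```

```bash
python3 - <<'E'
from h import *
go((.4094,-.2389,.2015),np.pi+.054)
c=cal("wrist");w=cams.snapshot("wrist")[:,:,::-1];s=cams.snapshot("scene")[:,:,::-1];t=cams.snapshot("top")[:,:,::-1]
for n,i in zip(("w3","scene3","top3"),(w,s,t)):cv2.imwrite(f"pics/{n}.png",i)
a=cv2.resize(w,(400,300));
f=lambda i,u,v:cv2.resize(i[v-30:v+30,u-40:u+40],(400,300),interpolation=cv2.INTER_CUBIC)
e=(.4753,-.2353,.1105);us,vs=proj(cal("scene"),e)[0].astype(int);ut,vt=proj(cal("top"),e)[0].astype(int);uw,vw=proj(c,e)[0].astype(int)
print((us,vs),(ut,vt),(uw,vw))
cv2.imwrite("pics/m3.png",np.vstack([np.hstack([a,f(w,uw,max(30,vw))]),np.hstack([f(s,us,vs-5),f(t,ut,vt-5)])]))
E
```

```text
t 7.2167 pos [ 0.4095 -0.2377  0.2446] rpy [ 3.1414e+00 -6.0000e-04 -3.0914e+00] q7 2.239 F [-0.2  0.1 -2.4] op 0.01555020315960557
shift/0.2 [ 0.0004 -0.0058  0.2157] turn/2 [ 0.0001 -0.0003 -0.0019]
(np.int64(325), np.int64(176)) (np.int64(308), np.int64(233)) (np.int64(248), np.int64(232))
```

View pics/m3.png

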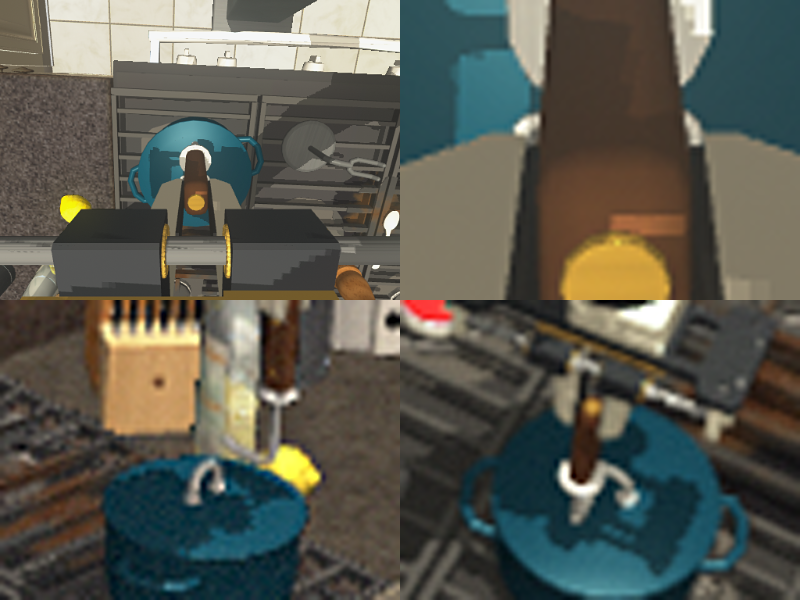

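The hook is lined up. In the wrist view the loop's feet sit symmetrically beside the grip (crop x 525 and 693, grip 612), and in the scene view the toe is above and in front of the loop. I'll descend, then thread it slowly.

Call:
carry_out:
  motion:
    - [0, -0.004, 0.06, 0, 0, -0.001]
    - [0, -0.004, 0.12, 0, 0, -0.001]
    - [0, -0.004, 0.17, 0, 0, -0.001]
    - [0, -0.004, 0.2, 0, 0, -0.001]
    - [0, -0.004, 0.216, 0, 0, -0.001]
    - [0, -0.004, 0.216, 0, 0, -0.001]
    - [0, -0.004, 0.216, 0, 0, -0.001]

```text
time: 7.95
eef_pos: [0.4108, -0.2376, 0.2017]
orientation: [-3.141, -0.0, -3.086]
contact_force: [0.1, -0.0, -2.0]
opening: 0.0154
grip_force: 44.6
```

```bash
python3 - <<'E'
from h import *
go((.4494,-.2367,.2015),np.pi+.054)
s=cams.snapshot("scene")[:,:,::-1];t=cams.snapshot("top")[:,:,::-1]
cv2.imwrite("pics/scene4.png",s);cv2.imwrite("pics/top4.png",t)
E
```

```text
t 7.95 pos [ 0.4108 -0.2376  0.2017] rpy [-3.1415 -0.     -3.0862] q7 2.301 F [ 0.1 -0.  -2. ] op 0.015433544435093103
shift/0.2 [-0.1932 -0.006   0.0009] turn/2 [-0.0001 -0.      0.0007]
```

Call:
carry_out:
  motion:
    - [-0.03, -0.002, 0, 0, 0, 0]
    - [-0.06, -0.003, 0, 0, 0, 0]
    - [-0.09, -0.004, 0, 0, 0, 0]
    - [-0.12, -0.005, 0, 0, 0, 0]
    - [-0.15, -0.006, 0, 0, 0, 0]
    - [-0.18, -0.006, 0, 0, 0, 0]
    - [-0.193, -0.006, 0, 0, 0, 0]
    - [-0.193, -0.006, 0, 0, 0, 0]

```text
time: 8.72
eef_pos: [0.45, -0.2366, 0.2014]
orientation: [-3.141, -0.0, -3.086]
contact_force: [0.7, -0.4, -1.2]
opening: 0.0159
grip_force: 44.6
```

```bash
python3 - <<'E'
from h import *
go((.4494,-.2367,.2215),np.pi+.054)
c=cal("wrist");w=cams.snapshot("wrist")[:,:,::-1];s=cams.snapshot("scene")[:,:,::-1];t=cams.snapshot("top")[:,:,::-1]
f=lambda i,u,v:cv2.resize(i[v-30:v+30,u-40:u+40],(400,300),interpolation=cv2.INTER_CUBIC)
cv2.imwrite("pics/m5.png",np.hstack([f(s,325,176),f(t,308,233)]))
E
```

```text
t 8.7167 pos [ 0.45   -0.2366  0.2014] rpy [-3.1413 -0.     -3.0857] q7 2.283 F [ 0.7 -0.4 -1.2] op 0.015925301775865316
shift/0.2 [ 3.100e-03 -1.000e-04 -1.005e-01] turn/2 [-0.0001 -0.      0.001 ]
```

View pics/m5.png

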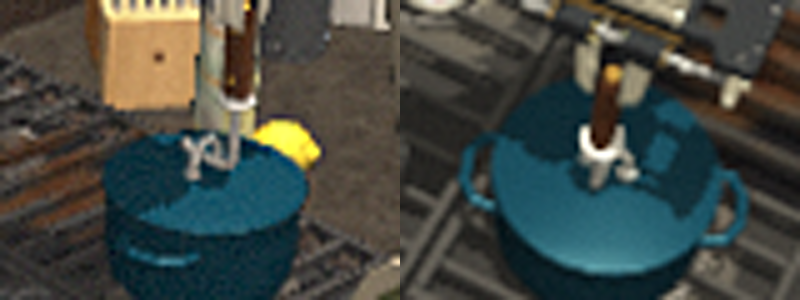

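The toe passes through the loop, with its tip showing on the far side in the scene crop at (185,150). I'll lift slowly.

Call:
carry_out:
  motion:
    - [0, 0, -0.01, 0, 0, 0]
    - [0, 0, -0.02, 0, 0, 0]
    - [0, 0, -0.03, 0, 0, 0]
    - [0, 0, -0.04, 0, 0, 0]
    - [0, 0, -0.05, 0, 0, 0]
    - [0, 0, -0.06, 0, 0, 0]
    - [0, 0, -0.07, 0, 0, 0]
    - [0, 0, -0.08, 0, 0, 0]

```text
time: 9.53
eef_pos: [0.4491, -0.2366, 0.2176]
orientation: [3.141, -0.0, -3.086]
contact_force: [-0.2, -0.5, -4.5]
opening: 0.0155
grip_force: 44.6
```

Call:
carry_out:
  motion:
    - [0, 0, -0.02, 0, 0, 0]
    - [0, 0, -0.04, 0, 0, 0]
    - [0, 0, -0.06, 0, 0, 0]
    - [0, 0, -0.08, 0, 0, 0]
    - [0, 0, -0.1, 0, 0, 0]
    - [0, 0, -0.12, 0, 0, 0]
    - [0, 0, -0.13, 0, 0, 0]
    - [0, 0, -0.13, 0, 0, 0]

```text
time: 10.2
eef_pos: [0.4495, -0.2368, 0.2441]
orientation: [-3.141, 0.001, -3.086]
contact_force: [0.8, -0.3, -5.3]
opening: 0.0153
grip_force: 44.6
```

```bash
python3 - <<'E'
from h import *
go((.4494,-.2367,.2415),np.pi+.054)
for n in("scene","top"):
    i=cams.snapshot(n)[:,:,::-1];cv2.imwrite(f"pics/{n}6.png",i)
    h=cv2.cvtColor(i,cv2.COLOR_BGR2HSV);m=cv2.inRange(h,(92,110,30),(108,255,255));k,l,st,ce=cv2.connectedComponentsWithStats(m);j=1+np.argmax(st[1:,4]);print(n,st[j],ce[j])
E
```

```text
t 10.2 pos [ 0.4495 -0.2368  0.2441] rpy [-3.1414e+00  9.0000e-04 -3.0864e+00] q7 2.236 F [ 0.8 -0.3 -5.3] op 0.015250130355397459
shift/0.2 [0.0003 0.0007 0.0131] turn/2 [-0.0001  0.0004  0.0006]
scene [ 306  165   41   44 1416] [324.98516949 186.68573446]
top [ 280  213   58   53 1686] [308.69395018 238.91221827]
```

The lid is hanging: +3.5 N load, with its flange about 30 mm above the rim. I'll carry it gently with a ramped speed.

Call:
carry_out:
  motion:
    - [0, 0.01, -0.01, 0, 0, 0]
    - [-0.002, 0.03, -0.03, 0, 0, 0]
    - [-0.005, 0.06, -0.05, 0, 0, 0]
    - [-0.008, 0.1, -0.07, 0, 0, 0]
    - [-0.013, 0.16, -0.09, 0, 0, 0]
    - [-0.018, 0.22, -0.1, 0, 0, 0]
    - [-0.022, 0.28, -0.1, 0, 0, 0]
    - [-0.027, 0.34, -0.1, 0, 0, 0]

```text
time: 10.97
eef_pos: [0.451, -0.1671, 0.2641]
orientation: [3.141, 0.001, -3.086]
contact_force: [0.8, 0.3, -4.6]
opening: 0.0155
grip_force: 44.6
```

Call:
carry_out:
  motion:
    - [-0.005, 0.06, 0, 0, 0, 0]
    - [-0.01, 0.12, 0, 0, 0, 0]
    - [-0.014, 0.18, 0, 0, 0, 0]
    - [-0.019, 0.24, 0, 0, 0, 0]
    - [-0.024, 0.3, 0, 0, 0, 0]
    - [-0.029, 0.36, 0, 0, 0, 0]
    - [-0.034, 0.42, 0, 0, 0, 0]
    - [-0.038, 0.48, 0, 0, 0, 0]

```text
time: 11.63
eef_pos: [0.453, -0.0709, 0.264]
orientation: [3.141, 0.0, -3.086]
contact_force: [-0.4, -1.2, -5.3]
opening: 0.0154
grip_force: 44.6
```

Call:
carry_out:
  motion:
    - [-0.005, 0.06, 0, 0, 0, 0]
    - [-0.01, 0.12, 0, 0, 0, 0]
    - [-0.014, 0.18, 0, 0, 0, 0]
    - [-0.019, 0.24, 0, 0, 0, 0]
    - [-0.024, 0.3, 0, 0, 0, 0]
    - [-0.029, 0.36, 0, 0, 0, 0]
    - [-0.034, 0.42, 0, 0, 0, 0]
    - [-0.038, 0.48, 0, 0, 0, 0]

```text
time: 12.3
eef_pos: [0.4552, 0.0253, 0.264]
orientation: [3.141, 0.0, -3.086]
contact_force: [1.3, 0.0, -4.7]
opening: 0.0155
grip_force: 44.6
```

Call:
carry_out:
  motion:
    - [-0.005, 0.06, 0, 0, 0, 0]
    - [-0.01, 0.12, 0, 0, 0, 0]
    - [-0.014, 0.18, 0, 0, 0, 0]
    - [-0.019, 0.24, 0, 0, 0, 0]
    - [-0.024, 0.3, 0, 0, 0, 0]
    - [-0.029, 0.36, 0, 0, 0, 0]
    - [-0.034, 0.42, 0, 0, 0, 0]
    - [-0.038, 0.48, 0, 0, 0, 0]

```text
time: 12.97
eef_pos: [0.4576, 0.1216, 0.2637]
orientation: [3.141, 0.0, -3.086]
contact_force: [0.3, -0.3, -5.0]
opening: 0.0153
grip_force: 44.6
```

```bash
python3 - <<'E'
from h import *
go((.461,.2476,.2641),np.pi+.0556)
E
```

```text
t 12.9667 pos [0.4576 0.1216 0.2637] rpy [ 3.1414e+00  2.0000e-04 -3.0860e+00] q7 1.369 F [ 0.3 -0.3 -5. ] op 0.015318377764237756
shift/0.2 [-0.0522  0.6283 -0.0017] turn/2 [ 0.0001  0.0001 -0.    ]
```

Call:
carry_out:
  motion:
    - [-0.005, 0.06, 0, 0, 0, 0]
    - [-0.01, 0.12, 0, 0, 0, 0]
    - [-0.014, 0.18, 0, 0, 0, 0]
    - [-0.019, 0.24, 0, 0, 0, 0]
    - [-0.024, 0.3, 0, 0, 0, 0]
    - [-0.029, 0.36, 0, 0, 0, 0]
    - [-0.034, 0.42, 0, 0, 0, 0]
    - [-0.039, 0.48, 0, 0, 0, 0]

```text
time: 13.63
eef_pos: [0.4602, 0.2178, 0.2635]
orientation: [-3.142, -0.0, -3.086]
contact_force: [-0.9, -0.3, -5.5]
opening: 0.0153
grip_force: 44.6
```

Call:
carry_out:
  motion:
    - [-0.004, 0.05, 0, 0, 0, 0]
    - [-0.008, 0.09, 0, 0, 0, 0]
    - [-0.01, 0.115, 0, 0, 0, 0]
    - [-0.012, 0.13, 0, 0, 0, 0]
    - [-0.013, 0.14, 0, 0, 0, 0]
    - [-0.013, 0.144, 0, 0, 0, 0]
    - [-0.013, 0.144, 0, 0, 0, 0]
    - [-0.013, 0.144, 0, 0, 0, 0]

```text
time: 14.3
eef_pos: [0.4613, 0.245, 0.2636]
orientation: [-3.141, 0.0, -3.087]
contact_force: [-1.5, 0.5, -5.1]
opening: 0.0157
grip_force: 44.6
```

```bash
python3 - <<'E'
from h import *
go((.461,.2476,.1641),np.pi+.0556)
C={"wrist":cal("wrist")}
for n in("wrist","scene","top"):
    c=cal(n);i=cams.snapshot(n)[:,:,::-1];cv2.imwrite(f"pics/{n}7.png",i);h=cv2.cvtColor(i,cv2.COLOR_BGR2HSV)
    m=cv2.inRange(h,(88,110,40),(110,255,255));k,l,st,ce=cv2.connectedComponentsWithStats(m)
    for j in [q+1 for q in np.argsort(-st[1:,4])[:3]]:
        ct=cv2.convexHull(max(cv2.findContours((l==j).astype(np.uint8),0,1)[0],key=cv2.contourArea))
        if st[j,4]>100:e=cv2.fitEllipse(ct);print(n,st[j],np.round(e[0],1),np.round(e[1],1),plane(c,e[0],.142).round(4))
E
```

```text
t 14.3 pos [0.4613 0.245  0.2636] rpy [-3.1415e+00  1.0000e-04 -3.0870e+00] q7 1.159 F [-1.5  0.5 -5.1] op 0.015680995428658084
shift/0.2 [0.0009 0.0131 0.4975] turn/2 [-0.0001  0.     -0.0005]
wrist [  168   117   165   138 13427] [249.9 194. ] [153.1 165.6] [0.4803 0.2462 0.142 ]
scene [ 306  174   39   35 1064] [324.7 190. ] [37.  40.9] [ 0.3688 -0.1218  0.142 ]
scene [200 200  48  26 864] [223.5 211.8] [26.1 47. ] [0.484  0.2489 0.142 ]
top [174 157  44  34 994] [195.3 173.2] [33.3 43.7] [0.4869 0.243  0.142 ]
top [280 219  58  35 582] [308.6 238.2] [35.8 57.2] [ 0.4413 -0.248   0.142 ]
```

Call:
carry_out:
  motion:
    - [-0.002, 0.005, 0.02, 0, 0, 0]
    - [-0.004, 0.01, 0.06, 0, 0, 0]
    - [-0.004, 0.013, 0.12, 0, 0, 0]
    - [-0.004, 0.013, 0.18, 0, 0, 0]
    - [-0.004, 0.013, 0.24, 0, 0, 0]
    - [-0.004, 0.013, 0.3, 0, 0, 0]
    - [-0.004, 0.013, 0.36, 0, 0, 0]
    - [-0.004, 0.013, 0.42, 0, 0, 0]

```text
time: 15.12
eef_pos: [0.4618, 0.2481, 0.1783]
orientation: [-3.141, -0.0, -3.086]
contact_force: [-0.7, -0.5, -5.5]
opening: 0.0155
grip_force: 44.6
```

Call:
carry_out:
  motion:
    - [0, 0, 0.04, 0, 0, 0]
    - [0, 0, 0.07, 0, 0, 0]
    - [0, 0, 0.09, 0, 0, 0]
    - [0, 0, 0.1, 0, 0, 0]
    - [0, 0, 0.11, 0, 0, 0]
    - [0, 0, 0.12, 0, 0, 0]
    - [0, 0, 0.13, 0, 0, 0]
    - [0, 0, 0.14, 0, 0, 0]

```text
time: 15.78
eef_pos: [0.4621, 0.2483, 0.1517]
orientation: [3.141, 0.001, -3.086]
contact_force: [0.0, -0.0, -5.2]
opening: 0.0155
grip_force: 44.6
```

```bash
python3 - <<'E'
from h import *
go((.462,.2476,.135),np.pi+.0556)
for n in("scene","top"):
    c=cal(n);i=cams.snapshot(n)[:,:,::-1];cv2.imwrite(f"pics/{n}8.png",i);h=cv2.cvtColor(i,cv2.COLOR_BGR2HSV)
    m=cv2.inRange(h,(88,110,40),(110,255,255));k,l,st,ce=cv2.connectedComponentsWithStats(m)
    for j in [q+1 for q in np.argsort(-st[1:,4])[:2]]:
        ct=cv2.convexHull(max(cv2.findContours((l==j).astype(np.uint8),0,1)[0],key=cv2.contourArea))
        e=cv2.fitEllipse(ct);print(n,st[j],np.round(e[0],1),np.round(e[1],1),plane(c,e[0],.02).round(4))
E
```

```text
t 15.7833 pos [0.4621 0.2483 0.1517] rpy [ 3.1412e+00  6.0000e-04 -3.0863e+00] q7 1.229 F [ 0.  -0.  -5.2] op 0.015500000781014786
shift/0.2 [ 0.0006 -0.0034  0.0835] turn/2 [ 0.0002  0.0003 -0.0002]
scene [ 306  174   39   35 1066] [324.6 190.1] [36.7 41.5] [ 0.5097 -0.2694  0.02  ]
scene [202 225  45  27 869] [223.9 237.9] [26.8 44.9] [0.4992 0.2438 0.02  ]
top [177 174  41  34 902] [196.8 190.4] [33.1 40.4] [0.4921 0.2526 0.02  ]
top [280 219  58  38 606] [308.7 238.4] [36.2 57.1] [ 0.5114 -0.2279  0.02  ]
```

Call:
carry_out:
  motion:
    - [0.003, 0, 0.012, 0, 0, 0]
    - [0.005, 0.0, 0.024, 0, 0, 0]
    - [0.005, 0, 0.034, 0, 0, 0]
    - [0.005, 0, 0.044, 0, 0, 0]
    - [0.005, 0, 0.052, 0, 0, 0]
    - [0.005, 0, 0.06, 0, 0, 0]
    - [0.005, 0, 0.066, 0, 0, 0]
    - [0.005, 0, 0.066, 0, 0, 0]

```text
time: 16.55
eef_pos: [0.4611, 0.2482, 0.1383]
orientation: [3.141, 0.0, -3.086]
contact_force: [-0.3, -0.7, -1.3]
opening: 0.0159
grip_force: 44.6
```

```bash
python3 - <<'E'
from h import *
go((.462,.2476,.135),np.pi+.0556)
E
```

```text
t 16.55 pos [0.4611 0.2482 0.1383] rpy [ 3.1415e+00  3.0000e-04 -3.0864e+00] q7 1.237 F [-0.3 -0.7 -1.3] op 0.015936977476010188
shift/0.2 [-0.0044 -0.003   0.0166] turn/2 [ 0.0001  0.0002 -0.0002]
```

Call:
carry_out:
  motion:
    - [0, 0, 0.008, 0, 0, 0]
    - [0, 0, 0.016, 0, 0, 0]
    - [0, 0, 0.018, 0, 0, 0]
    - [0, 0, 0.018, 0, 0, 0]

```text
time: 16.88
eef_pos: [0.4608, 0.248, 0.1346]
orientation: [-3.141, -0.0, -3.086]
contact_force: [-0.9, 0.3, -1.6]
opening: 0.0151
grip_force: 44.6
```

```bash
python3 - <<'E'
from h import *
go((.392,.2437,.135),np.pi+.0556)
w=cams.snapshot("wrist")[:,:,::-1];cv2.imwrite("pics/w9.png",w);I=[]
for n in("scene","top"):
    c=cal(n);i=cams.snapshot(n)[:,:,::-1];cv2.imwrite(f"pics/{n}9.png",i);h=cv2.cvtColor(i,cv2.COLOR_BGR2HSV)
    m=cv2.inRange(h,(88,110,40),(110,255,255));k,l,st,ce=cv2.connectedComponentsWithStats(m)
    for j in [q+1 for q in np.argsort(-st[1:,4])[:2]]:
        ct=cv2.convexHull(max(cv2.findContours((l==j).astype(np.uint8),0,1)[0],key=cv2.contourArea))
        e=cv2.fitEllipse(ct);print(n,st[j],np.round(e[0],1),np.round(e[1],1),plane(c,e[0],.024).round(4))
E
```

```text
t 16.8833 pos [0.4608 0.248  0.1346] rpy [-3.1415e+00 -1.0000e-04 -3.0863e+00] q7 1.24 F [-0.9  0.3 -1.6] op 0.01507817490200763
shift/0.2 [ 0.3449 -0.0026 -0.0018] turn/2 [-0.     -0.0001 -0.0002]
scene [ 306  174   39   35 1070] [324.5 190.2] [36.4 41.8] [ 0.5049 -0.2639  0.024 ]
scene [202 228  45  27 845] [224.4 240.6] [26.7 44.7] [0.4803 0.2546 0.024 ]
top [177 176  41  33 877] [197.2 192.3] [32.2 40.3] [0.4829 0.2444 0.024 ]
top [280 219  58  35 591] [308.5 238.1] [36.  57.2] [ 0.5098 -0.2276  0.024 ]
```

The lid is down, about 6 mm from the trivet's middle. I'll draw the hook out.

Call:
carry_out:
  motion:
    - [0.02, 0, 0, 0, 0, 0]
    - [0.05, 0, 0, 0, 0, 0]
    - [0.08, 0, 0, 0, 0, 0]
    - [0.11, 0, 0, 0, 0, 0]
    - [0.14, 0, 0, 0, 0, 0]
    - [0.17, 0, 0, 0, 0, 0]
    - [0.2, 0, 0, 0, 0, 0]
    - [0.23, 0, 0, 0, 0, 0]

```text
time: 17.7
eef_pos: [0.4143, 0.2455, 0.1348]
orientation: [3.142, 0.0, -3.086]
contact_force: [0.5, -0.1, -1.5]
opening: 0.0157
grip_force: 44.6
```

Call:
carry_out:
  motion:
    - [0.03, 0, 0, 0, 0, 0]
    - [0.06, 0, 0, 0, 0, 0]
    - [0.09, 0, 0, 0, 0, 0]
    - [0.11, 0, 0, 0, 0, 0]
    - [0.115, 0, 0, 0, 0, 0]
    - [0.115, 0, 0, 0, 0, 0]

```text
time: 18.2
eef_pos: [0.3918, 0.2443, 0.1348]
orientation: [3.142, 0.0, -3.086]
contact_force: [0.3, 0.6, -2.0]
opening: 0.0155
grip_force: 44.6
```

```bash
python3 - <<'E'
from h import *
go((.392,.2437,.255),np.pi-.08)
I=[]
for n in("scene","top"):
    c=cal(n);i=cams.snapshot(n)[:,:,::-1];cv2.imwrite(f"pics/{n}10.png",i);h=cv2.cvtColor(i,cv2.COLOR_BGR2HSV)
    m=cv2.inRange(h,(88,110,40),(110,255,255));k,l,st,ce=cv2.connectedComponentsWithStats(m)
    for j in [q+1 for q in np.argsort(-st[1:,4])[:2]]:
        ct=cv2.convexHull(max(cv2.findContours((l==j).astype(np.uint8),0,1)[0],key=cv2.contourArea))
        e=cv2.fitEllipse(ct);print(n,st[j],np.round(e[0],1),np.round(e[1],1),plane(c,e[0],.024).round(4))
E
```

```text
t 18.2 pos [0.3918 0.2443 0.1348] rpy [ 3.1416  0.     -3.086 ] q7 1.163 F [ 0.3  0.6 -2. ] op 0.015467405639899434
shift/0.2 [-0.001  -0.0031 -0.601 ] turn/2 [0.     0.     0.0678]
scene [ 306  174   39   35 1072] [324.6 190.2] [36.8 41.5] [ 0.5049 -0.2642  0.024 ]
scene [202 228  45  27 783] [224.3 240.6] [26.7 44.5] [0.4805 0.2547 0.024 ]
top [185 177  33  32 678] [199.9 193. ] [30.2 35.8] [0.4853 0.2331 0.024 ]
top [280 219  58  38 594] [308.6 238.3] [36.3 57.3] [ 0.5092 -0.228   0.024 ]
```

Call:
carry_out:
  motion:
    - [0, 0, -0.1, 0, 0, 0]
    - [0, 0, -0.25, 0, 0, 0]
    - [0, 0, -0.4, 0, 0, 0]
    - [0, 0, -0.52, 0, 0, 0]
    - [-0.03, -0.1, -0.6, 0, 0, 0.01]
    - [-0.08, -0.25, -0.6, 0, 0, 0.02]
    - [-0.13, -0.4, -0.6, 0, 0, 0.03]
    - [-0.18, -0.55, -0.6, 0, 0, 0.04]

```text
time: 18.97
eef_pos: [0.4347, 0.1353, 0.2553]
orientation: [3.141, 0.001, 3.117]
contact_force: [1.5, -0.4, -1.4]
opening: 0.0153
grip_force: 44.6
```

```bash
python3 - <<'E'
from h import *
go((.463,.06,.2548),3.061)
E
```

```text
t 18.9667 pos [0.4347 0.1353 0.2553] rpy [3.1409e+00 1.2000e-03 3.1167e+00] q7 1.251 F [ 1.5 -0.4 -1.4] op 0.015313703219922923
shift/0.2 [-0.151  -0.3729  0.0023] turn/2 [0.0004 0.0006 0.0278]
```

Call:
carry_out:
  motion:
    - [-0.05, -0.12, 0, 0, 0, 0.01]
    - [-0.09, -0.22, 0, 0, 0, 0.02]
    - [-0.12, -0.3, 0, 0, 0, 0.028]
    - [-0.145, -0.35, 0, 0, 0, 0.028]
    - [-0.151, -0.373, 0, 0, 0, 0.028]
    - [-0.151, -0.373, 0, 0, 0, 0.028]
    - [-0.151, -0.373, 0, 0, 0, 0.028]

```text
time: 19.55
eef_pos: [0.4622, 0.0614, 0.2547]
orientation: [3.142, -0.0, 3.061]
contact_force: [-0.7, 0.6, -2.7]
opening: 0.0153
grip_force: 44.6
```

```bash
python3 - <<'E'
from h import *
go((.463,.06,.1277),3.061)
w=cams.snapshot("wrist")[:,:,::-1];t=cams.snapshot("top")[:,:,::-1];s=cams.snapshot("scene")[:,:,::-1]
cv2.imwrite("pics/w11.png",w);cv2.imwrite("pics/top11.png",t);cv2.imwrite("pics/scene11.png",s)
E
```

```text
t 19.55 pos [0.4622 0.0614 0.2547] rpy [ 3.1415e+00 -3.0000e-04  3.0607e+00] q7 1.396 F [-0.7  0.6 -2.7] op 0.015344062673304765
shift/0.2 [-0.0046 -0.0066  0.6348] turn/2 [ 0.     -0.0001 -0.0002]
```

Call:
carry_out:
  motion:
    - [-0.004, -0.006, 0.1, 0, 0, 0]
    - [-0.004, -0.006, 0.22, 0, 0, 0]
    - [-0.004, -0.006, 0.34, 0, 0, 0]
    - [-0.004, -0.006, 0.46, 0, 0, 0]
    - [-0.004, -0.006, 0.55, 0, 0, 0]
    - [-0.004, -0.006, 0.61, 0, 0, 0]
    - [-0.004, -0.006, 0.633, 0, 0, 0]
    - [-0.004, -0.006, 0.633, 0, 0, 0]

```text
time: 20.37
eef_pos: [0.4625, 0.0603, 0.1274]
orientation: [-3.141, -0.002, 3.062]
contact_force: [-0.1, -1.0, -1.5]
opening: 0.0158
grip_force: 44.6
```

```bash
python3 - <<'E'
from h import *
go((.4538,.0071,.1277),3.061)
w=cams.snapshot("wrist")[:,:,::-1];t=cams.snapshot("top")[:,:,::-1];s=cams.snapshot("scene")[:,:,::-1]
f=lambda i,u,v:cv2.resize(i[v-30:v+30,u-40:u+40],(400,300),interpolation=cv2.INTER_CUBIC)
p=(.455,.03,.09);us,vs=proj(cal("scene"),p)[0].astype(int);ut,vt=proj(cal("top"),p)[0].astype(int)
cv2.imwrite("pics/m12.png",np.vstack([np.hstack([f(s,us,vs),f(t,ut,vt)]),np.hstack([cv2.resize(w[100:280,130:370],(400,300)),cv2.resize(t[150:270,150:310],(400,300))])]))
E
```

```text
t 20.3667 pos [0.4625 0.0603 0.1274] rpy [-3.1409e+00 -1.7000e-03  3.0618e+00] q7 1.562 F [-0.1 -1.  -1.5] op 0.015780697506738984
shift/0.2 [ 0.0223 -0.2684 -0.0014] turn/2 [-0.0003 -0.0008  0.0004]
```

View pics/m12.png

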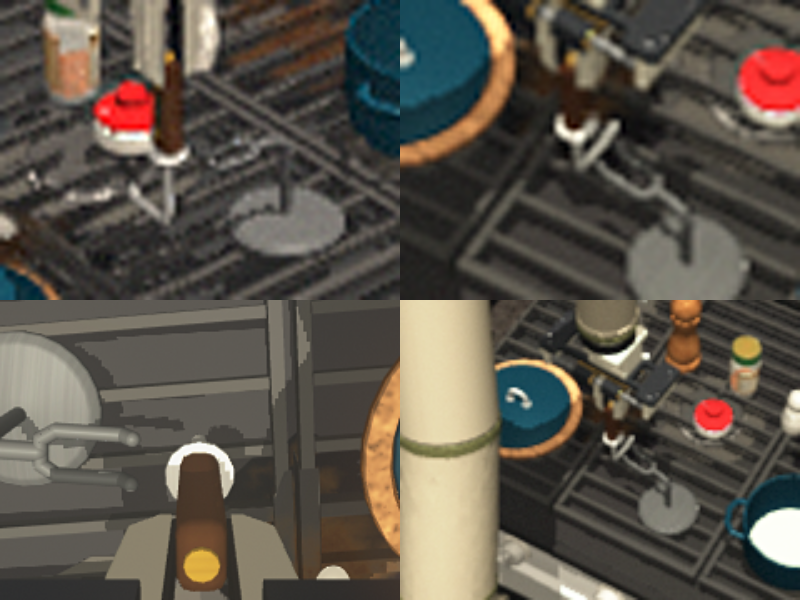

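The view shows the collar just in front of the fork, in line with its gap, and the lid centred on the trivet. I'll slide in along the line I used on the way out.

Call:
carry_out:
  motion:
    - [0.003, -0.035, 0, 0, 0, 0]
    - [0.006, -0.07, 0, 0, 0, 0]
    - [0.009, -0.11, 0, 0, 0, 0]
    - [0.012, -0.15, 0, 0, 0, 0]
    - [0.016, -0.19, 0, 0, 0, 0]
    - [0.019, -0.23, 0, 0, 0, 0]
    - [0.022, -0.268, 0, 0, 0, 0]
    - [0.022, -0.268, 0, 0, 0, 0]

```text
time: 21.18
eef_pos: [0.454, 0.0049, 0.1282]
orientation: [-3.141, -0.0, 3.059]
contact_force: [-0.0, 0.4, -1.1]
opening: 0.0154
grip_force: 44.6
```

```bash
python3 - <<'E'
from h import *
go((.4538,.0066,.1152),3.061)
E
```

```text
t 21.1833 pos [0.454  0.0049 0.1282] rpy [-3.1412 -0.      3.0587] q7 1.669 F [-0.   0.4 -1.1] op 0.015395231511376041
shift/0.2 [0.0015 0.0085 0.0651] turn/2 [-0.0002 -0.     -0.0012]
```

Now lower onto the prongs, checking the force.

Call:
carry_out:
  motion:
    - [0.001, 0.008, 0.02, 0, 0, 0]
    - [0.001, 0.008, 0.035, 0, 0, 0]
    - [0.001, 0.008, 0.05, 0, 0, 0]
    - [0.001, 0.008, 0.058, 0, 0, 0]
    - [0.001, 0.008, 0.064, 0, 0, 0]
    - [0.001, 0.008, 0.064, 0, 0, 0]

```text
time: 21.68
eef_pos: [0.4544, 0.0087, 0.1154]
orientation: [3.141, -0.0, 3.061]
contact_force: [-1.1, -0.0, 4.4]
opening: 0.0155
grip_force: 44.6
```

```bash
python3 - <<'E'
from h import *
go((.4538,.0066,.1152),3.061)
E
```

```text
t 21.6833 pos [0.4544 0.0087 0.1154] rpy [ 3.1413 -0.      3.0612] q7 1.682 F [-1.1 -0.   4.4] op 0.015514019069271008
shift/0.2 [ 0.0024 -0.0106  0.0012] turn/2 [ 0.0002 -0.      0.0001]
```

The collar is seated on the prongs (+4.4 N). I'll open the fingers and retreat upward.

Call:
carry_out:
  motion:
    - [0, 0, -0.002, 0, 0, 0]
    - [0, 0, -0.002, 0, 0, 0]
    - [0, 0, -0.002, 0, 0, 0]
    - [0, 0, -0.002, 0, 0, 0]
    - [0, 0, -0.002, 0, 0, 0]
    - [0, 0, -0.002, 0, 0, 0]
    - [0, 0, -0.002, 0, 0, 0]
    - [0, 0, -0.002, 0, 0, 0]
  jaw: 0.8

```text
time: 22.35
eef_pos: [0.4543, 0.0083, 0.1158]
orientation: [-3.142, 0.0, 3.061]
contact_force: [-0.2, 0.5, -0.7]
opening: 0.0643
grip_force: 0.0
```

Call:
carry_out:
  motion:
    - [0, 0, 0, 0, 0, 0]
    - [0, 0, 0, 0, 0, 0]
    - [0, 0, 0, 0, 0, 0]
    - [0, 0, 0, 0, 0, 0]
    - [0, 0, -0.1, 0, 0, 0]
    - [0, 0, -0.25, 0, 0, 0]
    - [0, 0, -0.4, 0, 0, 0]
    - [0, 0, -0.55, 0, 0, 0]

```text
time: 23.02
eef_pos: [0.4538, 0.008, 0.2269]
orientation: [-3.141, -0.001, 3.06]
contact_force: [0.4, 0.3, -0.5]
opening: 0.0746
grip_force: 0.0
```

Call:
carry_out:
  motion:
    - [0, 0, -0.15, 0, 0, 0]
    - [0, 0, -0.3, 0, 0, 0]
    - [0, 0, -0.45, 0, 0, 0]
    - [0.1, 0, -0.6, 0, 0, 0]
    - [0.1, 0, -0.6, 0, 0, 0]
    - [0.1, 0, -0.6, 0, 0, 0]

```text
time: 23.52
eef_pos: [0.4344, 0.0102, 0.3469]
orientation: [3.139, 0.003, 3.062]
contact_force: [-0.4, -0.3, 0.2]
opening: 0.0742
grip_force: 0.0
```

```bash
python3 - <<'E'
from h import *
s=r.sense();print(s["time"],s["eef_pos"],s["opening"],s["contact_force"])
def ld(k):
    v=np.load(f"w{k}.npy");return v[:9].reshape(3,3),v[9:12],v[12:]
c=cal("wrist");i=cams.snapshot("wrist")[:,:,::-1];cv2.imwrite("pics/w13.png",i)
h=cv2.cvtColor(i,cv2.COLOR_BGR2HSV);u,v=proj(c,(.4531,.006,.168))[0].astype(int);print("expect",u,v)
m=cv2.inRange(h,(15,120,150),(35,255,255));k,l,st,ce=cv2.connectedComponentsWithStats(m)
for j in range(1,k):
    if 20<st[j,4]<600: print("cap?",st[j],plane(c,ce[j],.168).round(4))
for n in("scene","top"):
    c=cal(n);i=cams.snapshot(n)[:,:,::-1];h=cv2.cvtColor(i,cv2.COLOR_BGR2HSV);cv2.imwrite(f"pics/{n}13.png",i)
    m=cv2.inRange(h,(88,110,40),(110,255,255));k,l,st,ce=cv2.connectedComponentsWithStats(m)
    for j in [q+1 for q in np.argsort(-st[1:,4])[:2]]:
        ct=cv2.convexHull(max(cv2.findContours((l==j).astype(np.uint8),0,1)[0],key=cv2.contourArea))
        e=cv2.fitEllipse(ct);print(n,st[j],np.round(e[0],1),plane(c,e[0],.024).round(4))
    a=cv2.imread(f"pics/{n}13.png");b=cv2.imread(f"pics/{n}0.png");u,v=proj(c,(.455,.0,.12))[0].astype(int)
    print(n,"stand-region diff",np.abs(a[v-20:v+20,u-14:u+14].astype(int)-b[v-20:v+20,u-14:u+14]).mean())
E
```

```text
23.5167 [0.43443967 0.0101534  0.34692818] 0.07421648536349151 [-0.38986293 -0.33293993  0.17895818]
expect 247 178
cap? [388 106  67  27 244] [0.3943 0.199  0.168 ]
cap? [345 111  45  45 341] [0.4109 0.1365 0.168 ]
cap? [454 134   7  28  70] [0.4361 0.243  0.168 ]
cap? [245 174  10  10  72] [0.453  0.0086 0.168 ]
cap? [485 184  16  10  27] [0.4865 0.2866 0.168 ]
cap? [479 197   4  16  22] [0.5054 0.2753 0.168 ]
cap? [  0 238  16  28 297] [ 0.5238 -0.2958  0.168 ]
cap? [ 65 308  16  48 236] [ 0.6459 -0.2454  0.168 ]
cap? [425 309  12  47 229] [0.6826 0.2314 0.168 ]
cap? [230 339  13   3  33] [ 0.6714 -0.0283  0.168 ]
cap? [299 339  21  18 179] [0.6902 0.0681 0.168 ]
scene [ 306  174   39   35 1060] [324.8 190.2] [ 0.5043 -0.2646  0.024 ]
scene [202 227  45  28 894] [224.4 240.6] [0.4805 0.2545 0.024 ]
scene stand-region diff 7.402678571428571
top [179 176  39  33 944] [197.6 192.2] [0.4837 0.2432 0.024 ]
top [280 219  58  38 596] [308.6 238.3] [ 0.509  -0.2282  0.024 ]
top stand-region diff 20.98125
```

The lifter's cap is back within 3 mm of its first place, the lid is about 6 mm from the trivet's middle, and the arm is clear. Handing in.

```bash
python3 -c "
from rig import r
print(r.job_done())"
```

```text
the job is handed in; nothing more can be done
None
```

The job is handed in: the lid was set on the trivet about 6 mm from its middle, and the lifter hangs in its fork within 3 mm of where it started; no verdict was returned.

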